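# Line up the till rolls by thickness

### The arm

A 7-joint arm with a two-finger parallel gripper is mounted at the origin on a cart in front of the work surface, level with it; the furniture and walls round the work are solid. World frame = base frame: x ahead of the robot, y to its left, z up, the work surface at z = 0. Lengths are in m, angles in rad, forces in N, time in s.
With the tool pointing down it reaches from about 0.4 to 0.925 m from the base axis. Payload 4.1 kg.
Tool frame: the origin (TCP) lies at the very end of the fingers, on their centre line; the grasp point (between the pads) lies 19 mm behind it (robot.pinch_z is the distance from the TCP to the grasp point, in m); z points along the fingers, y is the line along which they close (so a half turn about z gives the same grasp; the last joint's range is limited). The gripper opens to 85 mm and grips with 20 to 120 N. Pads are 22 mm wide; open, the fingers measure 114 mm over their backs; the gripper's body (76 mm by 85 mm) begins 54 mm behind the grasp point. The pads swing forward as they close: fully open they stand 13 mm farther back than shut.
Start: joints at [-1.396, 0.398, 0.045, 1.537, -0.019, 1.207, -0.051], TCP at [0.176, 0.626, 0.194] pointing down, gripper open.
Joint ranges: [-2.82, 2.82], [-0.49, 2.23], [-1.37, 1.46], [0, 2.46], [-1.36, 4.5], [0.23, 2], [-2.94, 2.94]. Speed limits (rad/s): [2.57, 2.57, 3.14, 3.14, 3.14, 3.14, 3.14].

### API

Orientations are given as a 3x3 rotation matrix whose columns are the frame's x, y, z axes.
In Python, from bench import telemetry, optics, sign_off, robot gives the robot as it stands. The module is installed in compiled form; this text tells all that it offers.
- The arm moves only by the tool carry_out, never from a script. Its argument "steps" is a list of rows, each a list of 6 numbers: the shift along the tool's x, y, z in cm, then the turn, a rotation vector about the tool's x, y, z in rad. In form: [[x, y, z, wx, wy, wz], ...]. A call has 1 to 8 rows; each row shifts and turns the commanded pose from where the row before left it, along the tool's axes as they then stand; what a row does not reach is not made up. A row lasts 1/10 s, in which the tool goes at most 50 mm and 8.59 degrees, less where a joint would pass 70% of its speed; a pose out of reach is approached as far as the arm can. A call is refused whole if a number of a shift passes 5 or a number of a turn 0.15, either way. A call with a gripper value outside its range is refused whole. "jaw" is the finger opening in cm, from 0 to 8.54, set as the call begins (left out, the last holds). The fingers move at their own pace and stop on an object; the grip force is fixed at half the most. Time passes only in rows, so rows that do not move let the fingers close. It gives the time, the measured TCP pose, the force, the opening and the grip force at its end, in the units of the state.
- telemetry.read_state(): the state, without advancing time (a new reading comes with each control period).
- optics.capture(name): name is "side" or "top" or "wrist"; returns the picture (480x640x3 uint8, red, green, blue); there is no depth.
- optics.camera_info(name): a dict with "K" (3x3 intrinsics, pixels), "rvec" (rotation vector, rad) and "tvec" (3), from world to camera coordinates, as OpenCV has them; the wrist camera has in their place "tool_from_camera" (4x4, takes a point from camera to tool coordinates, whose origin is the TCP and whose axes are the flange's). Camera axes: x right, y down, z forward; pixel columns grow to the right and rows downward; lengths in m; the calibration is good to about 2 mm. The wrist camera is an equidistant fisheye: a pixel r from the principal point sees the ray r / f radians off the axis. A picture is of the moment at which its call begins: read the wrist's pose just before it. camera_info takes no time and is no camera call.
- sign_off(): hands the job in; it is judged then, once.
The state is a dict: "t": time; "joint_pos": joint angles; "qvel": joint speeds; "joint_torque": joint torques, N m; "position": TCP position; "eef_rot": TCP orientation; "contact_force": force on the tool from outside, world axes, zero at the start; "wrist_torque": the same for the moment, N m; "grip_width": opening from 0.0 (shut) to 1.0 (fully open); "grip_force": force on a finger pad.
Only numpy, scipy, OpenCV 4.12 (cv2) and the standard library are available. Lean on these libraries where they do the work, as an engineer would, in place of code of your own. Each camera call takes 0.05 s, during which the arm holds its last target. There are 200 camera calls.

### The job

Stand the four till rolls upright in the wooden tray, one centred on each cork round, in order of thickness: the thickest at the end of the tray where the counter bell stands, the thinnest at the other end. Leave the bell and the rubber stamp where they are.

Things in the scene. Friction and masses are not known exactly. Their poses are not given: they have to be found in the camera images.
- roll_thick_mid (a point): The thickest roll: plain white receipt paper, an upright cylinder 66 mm in diameter and 58 mm high, mass about 0.08 kg. The point is its centre, 29 mm above its underside; z points up along the roll's axis.
- roll_band_mid (a point): The second thickest roll: white receipt paper with a printed blue band round its side, an upright cylinder 58 mm in diameter and 58 mm high, about 0.08 kg. The point is its centre, 29 mm above its underside; z points up along the roll's axis.
- roll_slim_mid (a point): The third thickest roll: plain white receipt paper, 44 mm in diameter and 58 mm high, standing on its end, about 0.07 kg. The point is its centre, 29 mm above its underside; its x axis runs along the roll's axis and points down at the start.
- coins_mid (a point): The thinnest roll: coins in a copper-brown paper wrapper, an upright cylinder 28 mm in diameter and 52 mm high, about 0.19 kg. It stands in front with the other rolls (not one of the fixed coin rolls far back by the till). The point is its centre, 26 mm above its underside; z points up along the roll's axis.
- tray: Low wooden tray fixed to the worktop, 110 mm wide (its x) and 376 mm long (its y), with four round cork insets of 73 mm diameter in a row. Origin: middle of its underside; z up. The flat top on which the rolls stand is 12 mm above the origin, the lip round the edge 17 mm above it. The centres of the cork rounds lie at x = 0, y = -135, -45, +45 and +135 mm in the tray's frame.
- bell: Chrome counter bell on a black foot, 85 mm in diameter, 58 mm high, standing just off one end of the tray, about 243 mm from its middle: at the +y end or at the -y end of the tray, different from start to start. It marks the end for the thickest roll. Origin: middle of its underside. It is loose and stays where it is.
- stamp: Wooden rubber stamp with a knob, 29 x 60 mm and 75 mm high, standing off the other end of the tray. Origin: middle of its underside. It is loose and stays where it is.
There are look-alikes about, which are no part of the job. Leave any pink or yellow look-alike of the part that bears roll_band_mid alone. Leave any red look-alike of the part that bears coins_mid alone.

How it is judged:
By the outcome, as a careful person would: the job done as asked, in the order asked, and still so for the second after the job is handed in, with the robot touching nothing.
It also fails if it takes over 104 s, if anything falls off the work surface, if the arm or the gripper's body presses on something with over 40 N, if the wrist force passes 120 N, or if a joint passes its speed limit or range.

## Working session

There is one attempt and no reset: what is moved stays moved. The work goes in short steps, Python scripts to look and compute and a tool call to move; the robot and the scene stay as the last step left them, time stands still between calls to the robot, and variables do not carry over. Pictures are saved under pics/ and viewed, at most 14 in all, crops included, and the job is handed in when it is done.

Besides the shell and the picture viewer there is one more tool, called after "Call:" by a JSON object that holds its "method" and its "body". carry_out: Moves the arm, as the interface text tells. Its arguments: {"type":"object","properties":{"steps":{"type":"array","items":{"type":"array","items":{"type":"number"}}},"jaw":{"type":"number"}},"required":["steps"]}

```bash
mkdir -p pics; python3 - <<'E'
from bench import telemetry, optics, robot
import cv2
for n in ("top","side"):
    cv2.imwrite(f"pics/{n}0.png",cv2.cvtColor(optics.capture(n),cv2.COLOR_RGB2BGR))
    i=optics.camera_info(n); print(n,i["K"],i["rvec"],i["tvec"])
print(optics.camera_info("wrist"))
s=telemetry.read_state(); print(s["t"],s["position"],s["eef_rot"],s["grip_width"])
E
```

```text
top [[494.16315615   0.         318.0481288 ]
 [  0.         494.16315615 237.50837987]
 [  0.           0.           1.        ]] [ 2.13010515 -2.1585765   0.14887342] [-0.03547446  0.57881517  1.10022946]
side [[446.99412423   0.         314.984391  ]
 [  0.         446.99412423 231.7414148 ]
 [  0.           0.           1.        ]] [ 2.04461924 -0.30163317  0.20128814] [-0.55512115  0.13132243  0.86785824]
{'K': array([[371.64829954,   0.        , 309.2764286 ],
       [  0.        , 371.64829954, 231.39203462],
       [  0.        ,   0.        ,   1.        ]]), 'tool_from_camera': array([[ 7.76307220e-04, -9.59014002e-01, -2.83357621e-01,
         7.13669464e-02],
       [ 9.99999010e-01,  1.07712624e-03, -9.05825986e-04,
        -1.64375522e-04],
       [ 1.17391173e-03, -2.83356637e-01,  9.59013889e-01,
        -1.80421074e-01],
       [ 0.00000000e+00,  0.00000000e+00,  0.00000000e+00,
         1.00000000e+00]])}
0.1 [0.17557499 0.62517749 0.19256178] [[-9.62790329e-01  2.70249265e-01 -3.43094163e-04]
 [ 2.70249446e-01  9.62788754e-01 -1.74677890e-03]
 [-1.41738512e-04 -1.77450284e-03 -9.99998416e-01]] 1.0000530657947524
```

View pics/top0.png

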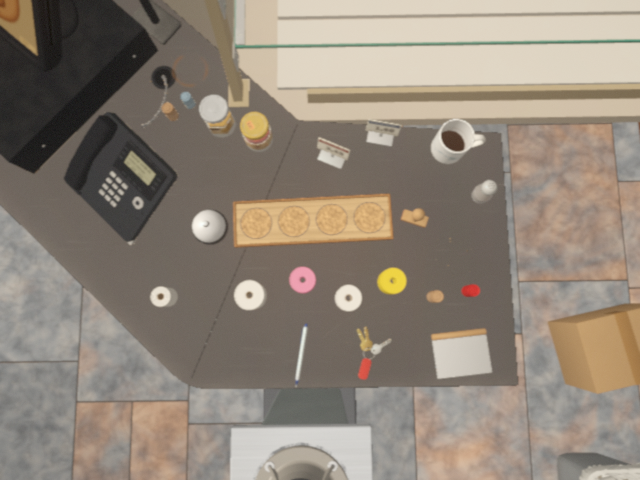

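View pics/side0.png

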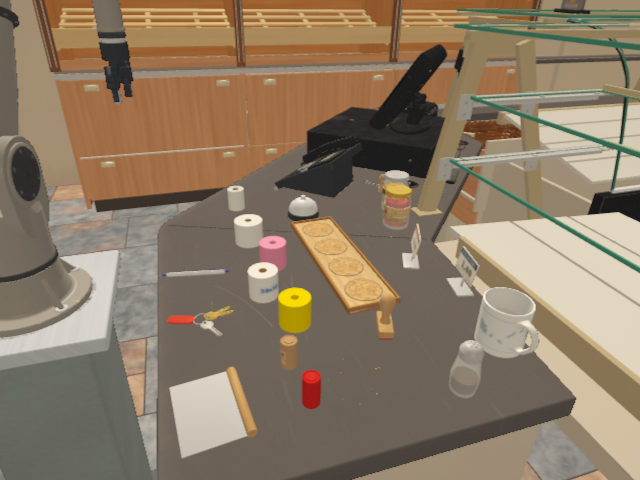

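The top view shows, as centres of top faces: thick roll near (250,295), band (348,298), slim (161,296) and coins (435,296). The tray runs from (233,225) to (392,217). The bell is at (209,226), on the left (+y) end, and the stamp at (416,217).

```bash
python3 - <<'E'
import cv2
a=cv2.imread("pics/top0.png")
cv2.imwrite("pics/c1.png",cv2.resize(a[180:320,140:300],None,fx=5,fy=4.2857*1.0,interpolation=cv2.INTER_CUBIC) if 0 else cv2.resize(a[185:315,140:300],None,fx=4.5,fy=4.5,interpolation=cv2.INTER_CUBIC))
cv2.imwrite("pics/c2.png",cv2.resize(a[185:315,290:450],None,fx=4.5,fy=4.5,interpolation=cv2.INTER_CUBIC))
E
```

```text
(no output)
```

View pics/c1.png

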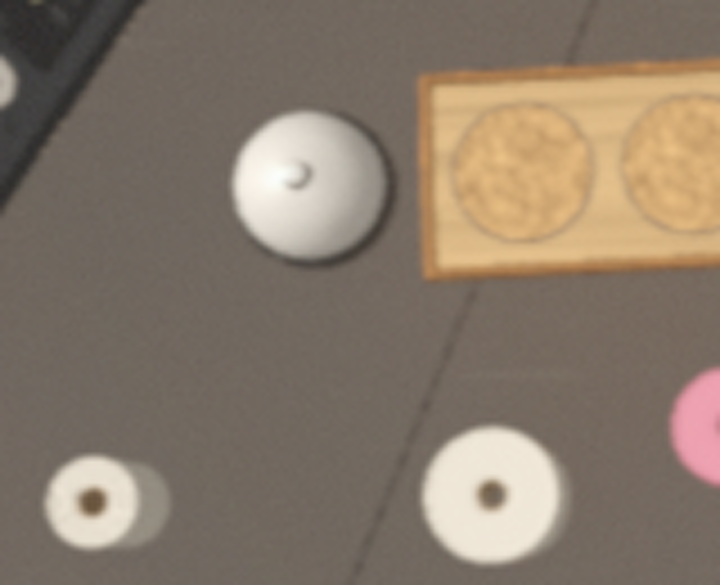

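View pics/c2.png

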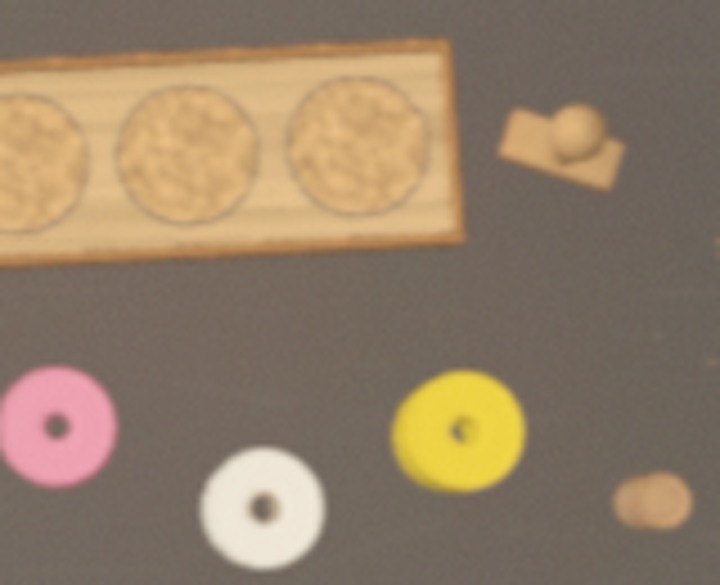

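Crop centres in c1 are thick (491,495), slim (91,502), cork 1 (523,172) and cork 2 (692,163). In c2 they are cork 3 (188,155), cork 4 (359,146), band (263,508) and coins top (663,501).

```bash
cat > h.py <<'E'
import numpy as np, cv2
from scipy.spatial.transform import Rotation as R
from bench import telemetry, optics
def ray(n,uv,z):
    i=optics.camera_info(n); Rm=cv2.Rodrigues(np.array(i["rvec"],float))[0]; t=np.array(i["tvec"]).ravel()
    d=Rm.T@np.linalg.inv(i["K"])@np.array([*uv,1.]); c=-Rm.T@t
    return c+d*(z-c[2])/d[2]
def goto(p,yaw=None):
    """cm shift in tool axes, rotation vector for tool-down with closing axis y at yaw"""
    s=telemetry.read_state(); Ro=np.array(s["eef_rot"])
    d=Ro.T@(np.array(p)-s["position"])*100
    out=[np.round(d,2)]
    if yaw is not None:
        y=np.array([np.cos(yaw),np.sin(yaw),0]); y=y if y@Ro[:,1]>0 else -y
        T=np.column_stack([np.cross(y,[0,0,-1]),y,[0,0,-1]])
        out.append(np.round(R.from_matrix(Ro.T@T).as_rotvec(),3))
    return out
E
python3 - <<'E'
from h import *
c=lambda u,v,x0:((u+.5)/4.5-.5+x0,(v+.5)/4.5-.5+185)
for n,u,v,x0,z in [("thick",491,495,140,.058),("slim",91,502,140,.058),("band",263,508,290,.058),("coins",663,501,290,.052),("k1",523,172,140,.012),("k2",692,163,140,.012),("k3",188,155,290,.012),("k4",359,146,290,.012),("pink",56,427,290,.058),("yel",460,429,290,.058),("bell",310,185,140,.03),("stamp",578,133,290,.07)]:
    print(n,np.round(ray("top",c(u,v,x0),z),4))
E
```

```text
thick [0.4487 0.1138 0.058 ]
slim [0.4479 0.3133 0.058 ]
band [ 0.4394 -0.1086  0.058 ]
coins [ 0.4404 -0.3087  0.052 ]
k1 [0.6199 0.1048 0.012 ]
k2 [0.6235 0.0152 0.012 ]
k3 [ 0.6266 -0.0754  0.012 ]
k4 [ 0.6302 -0.166   0.012 ]
pink [ 0.481 -0.006  0.058]
yel [ 0.4773 -0.2078  0.058 ]
bell [0.6114 0.2135 0.03  ]
stamp [ 0.6245 -0.2705  0.07  ]
```

Call:
{"method": "carry_out", "body": {"steps": [[0,0,0,0,0,0.15],[0,0,0,0,0,0.15],[0,0,0,0,0,0.15],[0,0,0,0,0,0.15],[0,0,0,0,0,0.15],[0,0,0,0,0,0.15],[0,0,0,0,0,0.15],[0,0,0,0,0,0.15]], "jaw": 8.54}}

```text
t: 0.9
position: [0.1756, 0.6254, 0.1929]
eef_rot: [[-0.091, 0.996, -0.0], [0.996, 0.091, -0.001], [-0.001, -0.0, -1.0]]
contact_force: [0.3, 1.2, -0.8]
grip_width: 1.0
grip_force: 0.0
```

```bash
python3 - <<'E'
from h import *
print(goto([.448,.313,.15],.04), telemetry.read_state()["eef_rot"])
E
```

```text
[array([-33.58,  24.29,   4.32]), array([-0.   ,  0.001,  0.051])] [[-9.08050655e-02  9.95868664e-01 -2.10024437e-04]
 [ 9.95868200e-01  9.08048108e-02 -1.00734229e-03]
 [-9.84109392e-04 -3.00628441e-04 -9.99999471e-01]]
```

Call:
{"method": "carry_out", "body": {"steps": [[-3.5,2.5,0,0,0,0],[-3.5,2.5,0,0,0,0],[-3.5,2.5,0,0,0,0],[-3.5,2.5,0,0,0,0],[-3.5,2.5,0,0,0,0],[-3.5,2.5,0,0,0,0],[-3.5,2.5,0,0,0,0],[-3.5,2.5,0,0,0,0.051]]}}

```text
t: 1.7
position: [0.4026, 0.3649, 0.1933]
eef_rot: [[-0.045, 0.999, -0.0], [0.999, 0.045, -0.0], [-0.0, -0.0, -1.0]]
contact_force: [0.5, -0.2, -0.4]
grip_width: 0.999
grip_force: 0.0
```

```bash
python3 - <<'E'
from h import *
cv2.imwrite("pics/w1.png",cv2.cvtColor(optics.capture("wrist"),cv2.COLOR_RGB2BGR))
print(goto([.448,.313,.15],.04), telemetry.read_state()["position"],telemetry.read_state()["joint_pos"])
E
```

```text
[array([-4.46,  3.74,  4.4 ]), array([ 0.004,  0.005, -0.009])] [0.40908559 0.3566342  0.19367013] [-1.17772232  0.22318631  0.444208    1.80330294 -0.09812436  1.13830082
 -0.67046176]
```

View pics/w1.png

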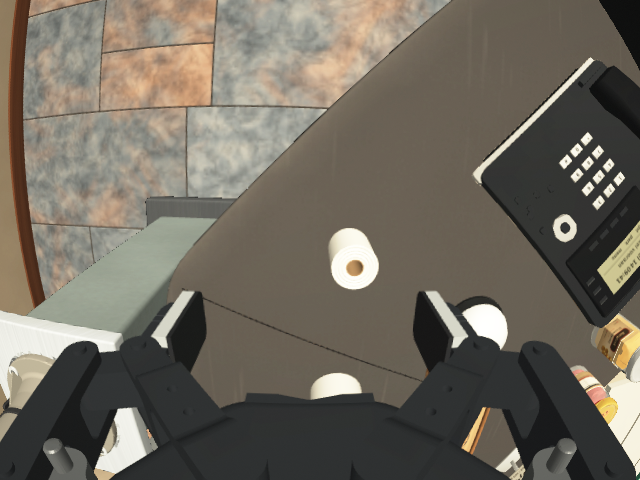

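The slim roll's top face is at about (354,268) in the wrist view, between the open fingers and ahead of them. I'll move over it and measure again from rest.

Call:
{"method": "carry_out", "body": {"steps": [[-1.5,1.3,1,0,0,0],[-1.5,1.3,1,0,0,0],[-1.4,1.1,1,0,0,0],[0,0,1.4,0,0,0],[0,0,0,0,0,0],[0,0,0,0,0,0]]}}

```text
t: 2.35
position: [0.4396, 0.3254, 0.149]
eef_rot: [[-0.048, 0.999, -0.001], [0.999, 0.048, -0.0], [-0.0, -0.001, -1.0]]
contact_force: [-0.0, -0.0, 0.2]
grip_width: 0.996
grip_force: 0.0
```

```bash
cat >> h.py <<'E'
def wray(uv,z):
    s=telemetry.read_state(); i=optics.camera_info("wrist"); K=i["K"]; T=np.array(i["tool_from_camera"])
    v=np.array([uv[0]-K[0,2],uv[1]-K[1,2]]); r=np.hypot(*v); th=r/K[0,0]
    d=np.array([*(v/r*np.sin(th)),np.cos(th)])
    Ro=np.array(s["eef_rot"]); p=np.array(s["position"])
    c=p+Ro@T[:3,3]; d=Ro@T[:3,:3]@d
    return c+d*(z-c[2])/d[2]
def wproj(X):
    s=telemetry.read_state(); i=optics.camera_info("wrist"); K=i["K"]; T=np.linalg.inv(i["tool_from_camera"])
    q=T[:3,:3]@(np.array(s["eef_rot"]).T@(np.array(X)-s["position"]))+T[:3,3]
    r=np.hypot(*q[:2]); th=np.arctan2(r,q[2]); return K[:2,2]+K[0,0]*th*q[:2]/r
def shot(f,n="wrist"):
    a=cv2.cvtColor(optics.capture(n),cv2.COLOR_RGB2BGR); cv2.imwrite("pics/"+f,a); return a
E
python3 - <<'E'
from h import *
print(goto([.448,.313,.021],.04), telemetry.read_state()["position"])
a=shot("w2.png")
p=wproj([.448,.313,.058]);print(p)
for c in [p]: cv2.drawMarker(a,tuple(int(x) for x in c),(0,0,255))
cv2.imwrite("pics/w2m.png",a)
E
```

```text
[array([-1.28,  0.79, 12.8 ]), array([-0.001,  0.   ,  0.008])] [0.43964127 0.3254252  0.149002  ]
[318.13170916 236.58973653]
```

View pics/w2m.png

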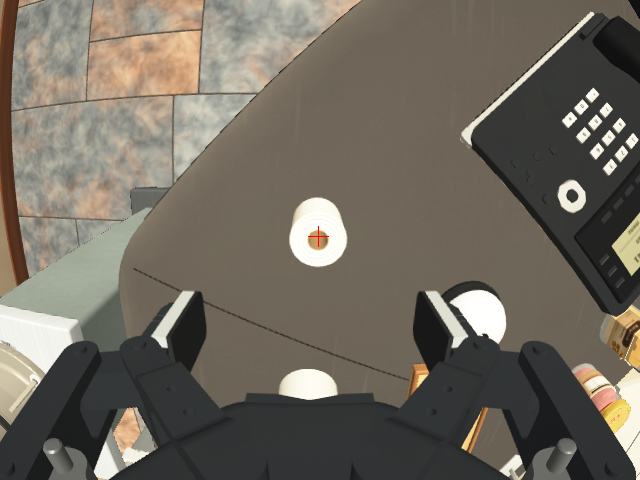

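The marker projected from the top view falls on the slim roll's top face (318,237), so the two calibrations agree.

Call:
{"method": "carry_out", "body": {"steps": [[-1.28,0.79,0,0,0,0.008],[0,0,2.2,0,0,0],[0,0,2.2,0,0,0],[0,0,2.2,0,0,0],[0,0,2.2,0,0,0],[0,0,2.0,0,0,0],[0,0,2.0,0,0,0],[0,0,0,0,0,0]]}}

```text
t: 3.2
position: [0.4482, 0.3102, 0.0197]
eef_rot: [[-0.038, 0.999, -0.003], [0.999, 0.038, -0.003], [-0.003, -0.003, -1.0]]
contact_force: [-1.0, -0.2, 1.2]
grip_width: 0.995
grip_force: 0.0
```

```bash
python3 -c "
from h import *
print(goto([.448,.313,.021],.04), telemetry.read_state()['position'])"
```

```text
[array([ 0.28, -0.01, -0.13]), array([-0.003,  0.003, -0.002])] [0.44816447 0.31019397 0.01971715]
```

Call:
{"method": "carry_out", "body": {"steps": [[0.2,0,-0.1,0,0,0],[0,0,0,0,0,0],[0,0,0,0,0,0]]}}

```text
t: 3.5
position: [0.4503, 0.3147, 0.0239]
eef_rot: [[-0.038, 0.999, 0.002], [0.999, 0.038, 0.002], [0.002, 0.002, -1.0]]
contact_force: [0.1, 0.0, -0.6]
grip_width: 1.001
grip_force: 0.0
```

Call:
{"method": "carry_out", "body": {"steps": [[0,0,0,0,0,0],[0,0,0,0,0,0],[0,0,0,0,0,0],[0,0,0,0,0,0],[0,0,0,0,0,0],[0,0,0,0,0,0],[0,0,0,0,0,0],[0,0,0,0,0,0]], "jaw": 3.8}}

```text
t: 4.3
position: [0.4493, 0.3138, 0.0225]
eef_rot: [[-0.038, 0.999, 0.0], [0.999, 0.038, 0.0], [0.0, 0.0, -1.0]]
contact_force: [0.5, -0.8, 0.7]
grip_width: 0.447
grip_force: 0.0
```

```bash
python3 -c "
from h import *
shot('w3.png');print(telemetry.read_state()['grip_force'],telemetry.read_state()['grip_width'])"
```

```text
0.0 0.44426130138389924
```

View pics/w3.png

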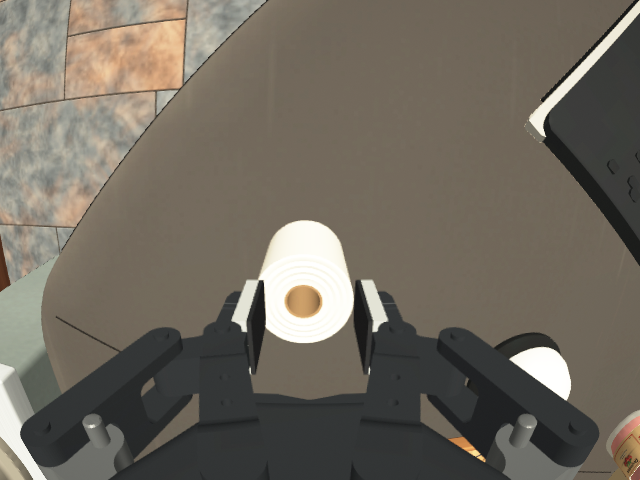

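The roll stands between the pads with its top centre at (303,299). The pads aren't touching it yet, so I'll close further.

```bash
python3 -c "
from h import *
print(wray((303,300),.058), telemetry.read_state()['position'])"
```

```text
[0.44719467 0.31123574 0.058     ] [0.44931433 0.3138396  0.02248621]
```

Call:
{"method": "carry_out", "body": {"steps": [[0,0,0,0,0,0],[0,0,0,0,0,0],[0,0,0,0,0,0],[0,0,0,0,0,0],[0,0,0,0,0,0]], "jaw": 2.5}}

```text
t: 4.85
position: [0.4493, 0.3139, 0.0225]
eef_rot: [[-0.038, 0.999, 0.0], [0.999, 0.038, 0.0], [0.0, 0.0, -1.0]]
contact_force: [-0.3, 0.6, 0.4]
grip_width: 0.29
grip_force: 0.0
```

```bash
python3 -c "
from h import *
a=shot('w4.png')
p=telemetry.read_state()['position']
for dz,c in ((0,(0,0,255)),(.019,(0,255,0)),(.0355,(255,0,0))):
  q=wproj(p+[0,0,dz]); print(q); cv2.drawMarker(a,tuple(int(x) for x in q),c)
cv2.imwrite('pics/w4m.png',a)"
```

```text
[308.25901401 264.71343921]
[308.17898054 279.45192216]
[308.09644766 294.82325794]
```

View pics/w4m.png

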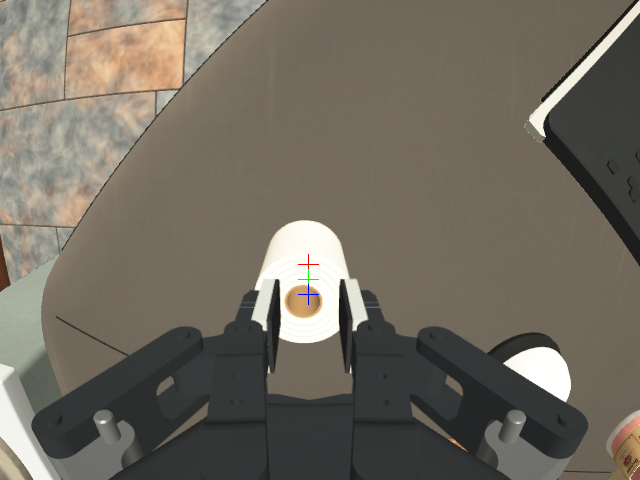

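The pads now hide part of the roll's top face without touching it, so the fingertips must be above the roll. I'll check the tip height from the side.

```bash
python3 -c "
from h import *
a=shot('s2.png','side')
i=optics.camera_info('side');p=np.array(telemetry.read_state()['position'])
P=lambda X:cv2.projectPoints(np.array([X],float),np.array(i['rvec'],float),np.array(i['tvec'],float),i['K'],None)[0].ravel()
q=P(p);print(q,P(p+[0,0,.044]),p)
b=cv2.imread('pics/side0.png');r=P([.1756,.6252,.1926]);print(r)
f=6
def crop(a,c,pts,f=6):
  x,y=int(c[0])-50,int(c[1])-65
  o=cv2.resize(a[max(y,0):y+95,max(x,0):x+65*1],None,fx=f,fy=f,interpolation=cv2.INTER_CUBIC)
  for t,col in pts: cv2.drawMarker(o,(int((t[0]-max(x,0)+.5)*f),int((t[1]-max(y,0)+.5)*f)),col,0,20,1)
  return o
m=[(P(p+[0,0,z]),c) for z,c in ((0,(0,0,255)),(.019,(0,255,0)),(.044,(255,0,0)))]
o=crop(a,q,m); o2=crop(b,r,[(r,(0,0,255))]); h=min(o.shape[0],o2.shape[0]); cv2.imwrite('pics/s2c.png',np.hstack([o[:h],o2[:h]]))
"
```

```text
[236.14009923 200.02765427] [235.03874099 185.27995601] [0.44935291 0.31389891 0.02254967]
[126.10249021 117.73610942]
```

View pics/s2c.png

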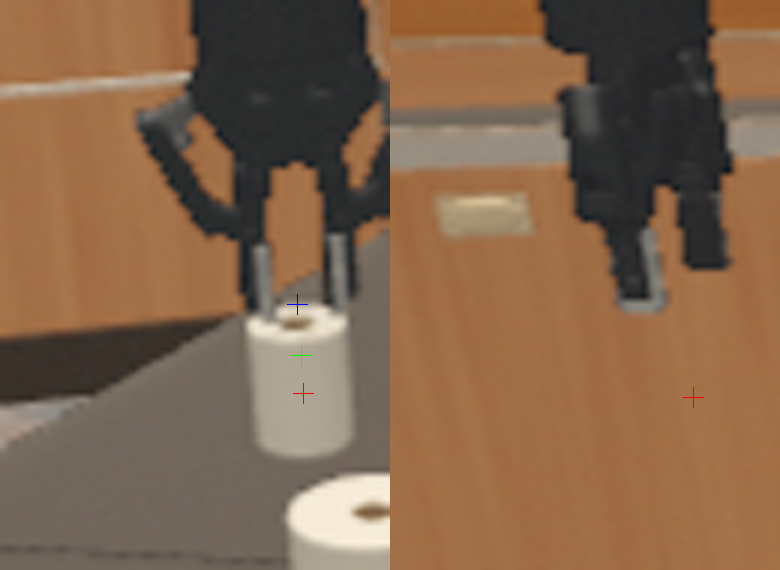

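The side view shows the real fingertips about 38–40 mm above the reported TCP, just over the roll's top, while sideways they line up. I'll treat the tips as reported TCP z plus 0.038. Next I open, go 4 cm lower and close.

Call:
{"method": "carry_out", "body": {"steps": [[-0.2,-0.2,0,0,0,0],[0,0,0,0,0,0],[0,0,0,0,0,0],[0,0,0,0,0,0],[0,0,0,0,0,0],[0,0,0,0,0,0],[0,0,0,0,0,0]], "jaw": 8.54}}

```text
t: 5.65
position: [0.4474, 0.3118, 0.0225]
eef_rot: [[-0.038, 0.999, 0.0], [0.999, 0.038, 0.0], [0.0, 0.0, -1.0]]
contact_force: [0.3, 0.1, -0.9]
grip_width: 1.002
grip_force: 0.0
```

Call:
{"method": "carry_out", "body": {"steps": [[0,0,1,0,0,0],[0,0,1,0,0,0],[0,0,1,0,0,0],[0,0,0.8,0,0,0],[0,0,0,0,0,0],[0,0,0,0,0,0]]}}

```text
t: 6.25
position: [0.4474, 0.3116, -0.0158]
eef_rot: [[-0.038, 0.999, -0.0], [0.999, 0.038, -0.0], [-0.0, -0.0, -1.0]]
contact_force: [0.2, -1.0, -1.2]
grip_width: 1.0
grip_force: 0.0
```

Call:
{"method": "carry_out", "body": {"steps": [[0,0,0,0,0,0],[0,0,0,0,0,0],[0,0,0,0,0,0],[0,0,0,0,0,0],[0,0,0,0,0,0],[0,0,0,0,0,0],[0,0,0,0,0,0],[0,0,0,0,0,0]], "jaw": 3.0}}

```text
t: 7.05
position: [0.4481, 0.3123, -0.0148]
eef_rot: [[-0.038, 0.999, 0.001], [0.999, 0.038, 0.001], [0.001, 0.001, -1.0]]
contact_force: [0.5, -0.5, 5.5]
grip_width: 0.498
grip_force: 60.8
```

Call:
{"method": "carry_out", "body": {"steps": [[0,0,-1.5,0,0,0],[0,0,-2.5,0,0,0],[0,0,-3,0,0,0],[0,0,-3,0,0,0],[-3.5,1.6,0,0,0,0],[-3.5,1.6,0,0,0,0],[-3.5,1.6,0,0,0,0],[-3.5,1.6,0,0,0,0]]}}

```text
t: 7.85
position: [0.5166, 0.1729, 0.085]
eef_rot: [[-0.038, 0.999, -0.0], [0.999, 0.038, 0.0], [0.0, -0.0, -1.0]]
contact_force: [0.3, 0.8, -1.0]
grip_width: 0.498
grip_force: 60.9
```

Call:
{"method": "carry_out", "body": {"steps": [[-3.5,1.6,0,0,0,0],[-3.5,1.6,0,0,0,0],[-3.5,1.6,0,0,0,0],[-3.5,1.6,0,0,0,0],[-3.5,1.6,0,0,0,0],[-3.5,1.6,0,0,0,0],[0,0,0,0,0,0],[0,0,0,0,0,0]]}}

```text
t: 8.65
position: [0.6201, -0.033, 0.0846]
eef_rot: [[-0.035, 0.999, -0.001], [0.999, 0.035, 0.0], [0.0, -0.001, -1.0]]
contact_force: [-0.4, -0.1, -1.0]
grip_width: 0.499
grip_force: 61.1
```

```bash
python3 -c "
from h import *
print(goto([.6266,-.0754,-.002],.038), telemetry.read_state()['position'],telemetry.read_state()['grip_force'])"
```

```text
[array([-4.26,  0.51,  8.66]), array([-0.001, -0.   , -0.003])] [ 0.62010194 -0.03304213  0.08462012] 61.0616934299469
```

Call:
{"method": "carry_out", "body": {"steps": [[-2.2,0.3,0,0,0,0],[-2.06,0.21,0,0,0,0],[0,0,2.2,0,0,0],[0,0,2.2,0,0,0],[0,0,1.5,0,0,0],[0,0,0,0,0,0],[0,0,0,0,0,0]]}}

```text
t: 9.35
position: [0.6274, -0.0732, 0.0257]
eef_rot: [[-0.039, 0.999, -0.0], [0.999, 0.039, 0.0], [0.0, -0.0, -1.0]]
contact_force: [0.3, 0.3, -0.8]
grip_width: 0.496
grip_force: 61.1
```

```bash
python3 -c "
from h import *
a=shot('w5.png');q=wproj([.6266,-.0754,.012]);print(q);cv2.drawMarker(a,tuple(int(x) for x in q),(0,0,255));cv2.imwrite('pics/w5m.png',a)
print(goto([.6266,-.0754,-.002],.038), telemetry.read_state()['position'],telemetry.read_state()['grip_force'])"
```

```text
[305.69714191 258.11277609]
[array([-0.17, -0.15,  2.83]), array([ 0.001, -0.   ,  0.001])] [ 0.62797728 -0.07363507  0.02634544] 61.075215339660645
```

View pics/w5m.png

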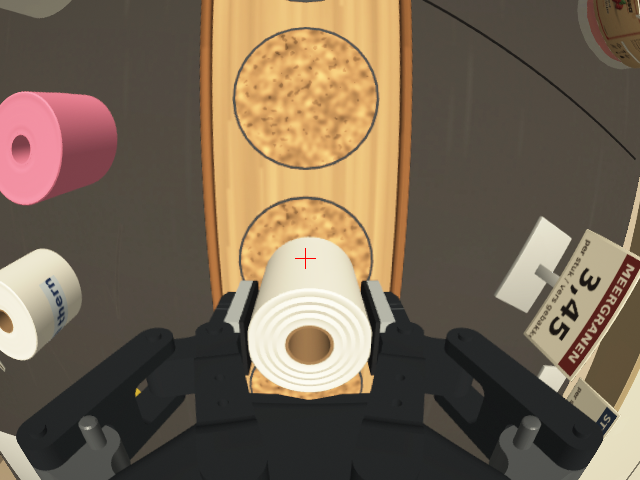

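The slim roll is held upright over cork 3, and the projected cork centre (306,258) fits the cork outline (columns 240–371). Now lowering it.

Call:
{"method": "carry_out", "body": {"steps": [[-0.17,-0.15,0,0,0,0],[0,0,1,0,0,0],[0,0,1,0,0,0],[0,0,0.5,0,0,0],[0,0,0,0,0,0],[0,0,0,0,0,0],[0,0,0,0,0,0]]}}

```text
t: 10.1
position: [0.6262, -0.0761, 0.0007]
eef_rot: [[-0.038, 0.999, 0.001], [0.999, 0.038, -0.0], [-0.0, 0.001, -1.0]]
contact_force: [0.4, 0.9, -0.0]
grip_width: 0.499
grip_force: 61.1
```

```bash
python3 -c "
from h import *
print(goto([.6266,-.0754,-.0025],.038), telemetry.read_state()['contact_force'])"
```

```text
[array([0.07, 0.04, 0.32]), array([0.001, 0.   , 0.   ])] [ 0.43533952  0.86360648 -0.00336584]
```

Lower the last 3 mm, then release with a modest opening and retreat.

Call:
{"method": "carry_out", "body": {"steps": [[0.06,0,0.15,0,0,0],[0,0,0.1,0,0,0],[0,0,0,0,0,0],[0,0,0,0,0,0]]}}

```text
t: 10.5
position: [0.6259, -0.0754, -0.002]
eef_rot: [[-0.038, 0.999, 0.0], [0.999, 0.038, 0.0], [0.0, 0.0, -1.0]]
contact_force: [-0.9, 0.0, -0.8]
grip_width: 0.499
grip_force: 61.1
```

Call:
{"method": "carry_out", "body": {"steps": [[0,0,0,0,0,0],[0,0,0,0,0,0],[0,0,0,0,0,0],[0,0,0,0,0,0],[0,0,0,0,0,0],[0,0,0,0,0,0]], "jaw": 7.0}}

```text
t: 11.1
position: [0.6259, -0.0754, -0.002]
eef_rot: [[-0.038, 0.999, 0.0], [0.999, 0.038, 0.0], [0.0, 0.0, -1.0]]
contact_force: [0.3, 0.4, -0.5]
grip_width: 0.816
grip_force: 0.0
```

Call:
{"method": "carry_out", "body": {"steps": [[0,0,-2,0,0,0],[0,0,-3,0,0,0],[0,0,-3,0,0,0],[0,0,0,0,0,0],[0,0,0,0,0,0],[0,0,0,0,0,0]], "jaw": 8.54}}

```text
t: 11.7
position: [0.6249, -0.075, 0.0769]
eef_rot: [[-0.038, 0.999, -0.002], [0.999, 0.038, 0.0], [0.001, -0.002, -1.0]]
contact_force: [0.1, 0.3, -0.0]
grip_width: 1.001
grip_force: 0.0
```

```bash
python3 -c "
from h import *
print(goto([.4487,.1138,.075],.038))"
```

```text
[array([ 19.54, -16.88,   0.23]), array([-0.002, -0.001,  0.   ])]
```

Call:
{"method": "carry_out", "body": {"steps": [[3.2,-2.8,0,0,0,0],[3.2,-2.8,0,0,0,0],[3.2,-2.8,0,0,0,0],[3.2,-2.8,0,0,0,0],[3.2,-2.8,0,0,0,0],[3.2,-2.8,0,0,0,0],[0,0,0,0,0,0],[0,0,0,0,0,0]]}}

```text
t: 12.5
position: [0.4495, 0.1107, 0.0772]
eef_rot: [[-0.041, 0.999, -0.001], [0.999, 0.041, -0.0], [-0.0, -0.001, -1.0]]
contact_force: [-0.4, -0.7, 0.8]
grip_width: 1.004
grip_force: 0.0
```

```bash
python3 -c "
from h import *
print(goto([.4487,.1138,-.015],.038))"
```

```text
[array([ 0.32, -0.05,  9.22]), array([-0.001,  0.   ,  0.003])]
```

Call:
{"method": "carry_out", "body": {"steps": [[0.3,-0.05,1.5,0,0,0],[0,0,2,0,0,0],[0,0,2,0,0,0],[0,0,2,0,0,0],[0,0,2,0,0,0],[0,0,0,0,0,0],[0,0,0,0,0,0],[0,0,0,0,0,0]]}}

```text
t: 13.3
position: [0.4513, 0.1126, -0.0163]
eef_rot: [[-0.037, 0.999, 0.002], [0.999, 0.037, 0.0], [0.0, 0.002, -1.0]]
contact_force: [0.1, -0.1, 0.5]
grip_width: 1.0
grip_force: 0.0
```

Call:
{"method": "carry_out", "body": {"steps": [[0,0,0,0,0,0],[0,0,0,0,0,0],[0,0,0,0,0,0],[0,0,0,0,0,0],[0,0,0,0,0,0],[0,0,0,0,0,0]], "jaw": 5.4}}

```text
t: 13.9
position: [0.4511, 0.1133, -0.0158]
eef_rot: [[-0.038, 0.999, 0.002], [0.999, 0.038, 0.001], [0.001, 0.002, -1.0]]
contact_force: [-0.5, -0.7, 4.8]
grip_width: 0.758
grip_force: 65.5
```

Call:
{"method": "carry_out", "body": {"steps": [[0,0,-1.5,0,0,0],[0,0,-2.5,0,0,0],[0,0,-2,0,0,0],[-0.2,3.3,0,0,0,0],[-0.2,3.3,0,0,0,0],[-0.3,3.3,0,0,0,0],[-0.3,3.3,0,0,0,0],[-0.3,3.3,0,0,0,0]]}}

```text
t: 14.7
position: [0.6167, 0.1066, 0.0435]
eef_rot: [[-0.039, 0.999, 0.001], [0.999, 0.039, 0.001], [0.001, 0.001, -1.0]]
contact_force: [0.9, -0.2, 1.0]
grip_width: 0.756
grip_force: 66.3
```

Call:
{"method": "carry_out", "body": {"steps": [[0,0,0,0,0,0],[0,0,0,0,0,0],[0,0,0,0,0,0]]}}

```text
t: 15.0
position: [0.614, 0.1065, 0.0428]
eef_rot: [[-0.038, 0.999, -0.002], [0.999, 0.038, 0.0], [0.0, -0.002, -1.0]]
contact_force: [-0.1, -0.6, -0.8]
grip_width: 0.757
grip_force: 66.5
```

```bash
python3 -c "
from h import *
print(goto([.6199,.1048,-.003],.038))"
```

```text
[array([-0.19,  0.59,  4.58]), array([-0.002, -0.   ,  0.   ])]
```

Call:
{"method": "carry_out", "body": {"steps": [[-0.17,0.6,0,0,0,0],[0,0,1.5,0,0,0],[0,0,1.5,0,0,0],[0,0,1.2,0,0,0],[0,0,0,0,0,0],[0,0,0,0,0,0],[0,0,0,0,0,0],[0,0,0,0,0,0]]}}

```text
t: 15.8
position: [0.6221, 0.1049, 0.0016]
eef_rot: [[-0.038, 0.999, 0.001], [0.999, 0.038, 0.0], [0.0, 0.001, -1.0]]
contact_force: [-0.2, -0.4, -0.6]
grip_width: 0.755
grip_force: 66.5
```

```bash
python3 -c "
from h import *
print(goto([.6199,.1045,-.003],.038))"
```

```text
[array([-0.03, -0.22,  0.46]), array([ 0.001, -0.   , -0.   ])]
```

Call:
{"method": "carry_out", "body": {"steps": [[0,-0.2,0.2,0,0,0],[0,0,0.2,0,0,0],[0,0,0,0,0,0],[0,0,0,0,0,0],[0,0,0,0,0,0]]}}

```text
t: 16.3
position: [0.6196, 0.1048, -0.0029]
eef_rot: [[-0.038, 0.999, 0.0], [0.999, 0.038, 0.0], [0.0, 0.0, -1.0]]
contact_force: [0.2, -0.3, 0.2]
grip_width: 0.753
grip_force: 66.5
```

Call:
{"method": "carry_out", "body": {"steps": [[0,0,0,0,0,0],[0,0,0,0,0,0],[0,0,0,0,0,0],[0,0,0,0,0,0],[0,0,0,0,0,0],[0,0,0,0,0,0]], "jaw": 8.0}}

```text
t: 16.9
position: [0.6195, 0.1048, -0.003]
eef_rot: [[-0.038, 0.999, 0.0], [0.999, 0.038, 0.0], [0.0, 0.0, -1.0]]
contact_force: [0.1, -1.0, -1.1]
grip_width: 0.936
grip_force: 0.0
```

Call:
{"method": "carry_out", "body": {"steps": [[0,0,-2,0,0,0],[0,0,-3,0,0,0],[0,0,-3,0,0,0],[0,0,0,0,0,0],[0,0,0,0,0,0],[0,0,0,0,0,0]], "jaw": 8.54}}

```text
t: 17.5
position: [0.6184, 0.1049, 0.0759]
eef_rot: [[-0.038, 0.999, -0.002], [0.999, 0.038, -0.0], [-0.0, -0.002, -1.0]]
contact_force: [-0.9, -0.7, -0.7]
grip_width: 0.999
grip_force: 0.0
```

```bash
python3 -c "
from h import *
print(goto([.4394,-.1086,.075],.038))"
```

```text
[array([-20.65, -18.71,   0.13]), array([-0.002,  0.   ,  0.   ])]
```

Call:
{"method": "carry_out", "body": {"steps": [[-3.4,-3.1,0,0,0,0],[-3.4,-3.1,0,0,0,0],[-3.4,-3.1,0,0,0,0],[-3.4,-3.1,0,0,0,0],[-3.4,-3.1,0,0,0,0],[-3.4,-3.1,0,0,0,0],[0,0,0,0,0,0],[0,0,0,0,0,0]]}}

```text
t: 18.3
position: [0.4402, -0.1065, 0.0763]
eef_rot: [[-0.036, 0.999, -0.001], [0.999, 0.036, 0.001], [0.001, -0.001, -1.0]]
contact_force: [0.4, 0.4, 0.4]
grip_width: 1.004
grip_force: 0.0
```

```bash
python3 -c "
from h import *
print(goto([.4394,-.1086,-.016],.038))"
```

```text
[array([-0.21, -0.08,  9.23]), array([-0.001, -0.001, -0.002])]
```

Call:
{"method": "carry_out", "body": {"steps": [[-0.2,-0.1,1.5,0,0,0],[0,0,2,0,0,0],[0,0,2,0,0,0],[0,0,2,0,0,0],[0,0,1.7,0,0,0],[0,0,0,0,0,0],[0,0,0,0,0,0],[0,0,0,0,0,0]]}}

```text
t: 19.1
position: [0.4416, -0.1078, -0.0145]
eef_rot: [[-0.039, 0.999, 0.001], [0.999, 0.039, -0.0], [-0.0, 0.001, -1.0]]
contact_force: [-0.0, -0.3, 0.1]
grip_width: 1.002
grip_force: 0.0
```

Call:
{"method": "carry_out", "body": {"steps": [[0,0,0,0,0,0],[0,0,0,0,0,0],[0,0,0,0,0,0],[0,0,0,0,0,0],[0,0,0,0,0,0],[0,0,0,0,0,0]], "jaw": 4.6}}

```text
t: 19.7
position: [0.4411, -0.1081, -0.0141]
eef_rot: [[-0.038, 0.999, 0.001], [0.999, 0.038, 0.001], [0.001, 0.001, -1.0]]
contact_force: [-1.3, 0.9, 5.9]
grip_width: 0.666
grip_force: 62.9
```

Call:
{"method": "carry_out", "body": {"steps": [[0,0,-1.5,0,0,0],[0,0,-2.5,0,0,0],[0,0,-3,0,0,0],[0,0,-3,0,0,0],[2,3,0,0,0,0],[2,3,0,0,0,0],[2,3,0,0,0,0],[2,3,0,0,0,0]]}}

```text
t: 20.5
position: [0.5583, -0.0226, 0.0853]
eef_rot: [[-0.038, 0.999, 0.001], [0.999, 0.038, 0.001], [0.001, 0.001, -1.0]]
contact_force: [0.7, -0.8, -0.1]
grip_width: 0.667
grip_force: 64.0
```

Call:
{"method": "carry_out", "body": {"steps": [[2,3,0,0,0,0],[2,3,0,0,0,0],[0,0,0,0,0,0],[0,0,0,0,0,0],[0,0,0,0,0,0]]}}

```text
t: 21.0
position: [0.6146, 0.0174, 0.0848]
eef_rot: [[-0.037, 0.999, -0.001], [0.999, 0.037, -0.0], [-0.0, -0.001, -1.0]]
contact_force: [0.2, -0.0, -0.6]
grip_width: 0.663
grip_force: 64.2
```

```bash
python3 -c "
from h import *
print(goto([.6235,.0155,-.001],.038))"
```

```text
[array([-0.21,  0.89,  8.58]), array([-0.001,  0.   , -0.001])]
```

Call:
{"method": "carry_out", "body": {"steps": [[-0.2,0.8,0,0,0,0],[0,0,2,0,0,0],[0,0,2,0,0,0],[0,0,2,0,0,0],[0,0,1.5,0,0,0],[0,0,0.7,0,0,0],[0,0,0,0,0,0],[0,0,0,0,0,0]]}}

```text
t: 21.8
position: [0.6246, 0.0166, 0.0037]
eef_rot: [[-0.038, 0.999, 0.001], [0.999, 0.038, 0.0], [0.0, 0.001, -1.0]]
contact_force: [-0.1, 0.6, -1.1]
grip_width: 0.663
grip_force: 64.2
```

```bash
python3 -c "
from h import *
print(goto([.6235,.0155,-.0015],.038))"
```

```text
[array([-0.11, -0.11,  0.52]), array([ 0.001, -0.   , -0.   ])]
```

Call:
{"method": "carry_out", "body": {"steps": [[-0.1,-0.1,0.25,0,0,0],[0,0,0.2,0,0,0],[0,0,0,0,0,0],[0,0,0,0,0,0],[0,0,0,0,0,0]]}}

```text
t: 22.3
position: [0.623, 0.016, -0.0013]
eef_rot: [[-0.038, 0.999, 0.0], [0.999, 0.038, 0.0], [0.0, 0.0, -1.0]]
contact_force: [0.3, 0.2, -1.1]
grip_width: 0.664
grip_force: 64.2
```

Call:
{"method": "carry_out", "body": {"steps": [[0,0,0,0,0,0],[0,0,0,0,0,0],[0,0,0,0,0,0],[0,0,0,0,0,0],[0,0,0,0,0,0],[0,0,0,0,0,0]], "jaw": 7.5}}

```text
t: 22.9
position: [0.6229, 0.0159, -0.0015]
eef_rot: [[-0.038, 0.999, 0.0], [0.999, 0.038, 0.0], [0.0, 0.0, -1.0]]
contact_force: [-0.6, 0.5, -0.1]
grip_width: 0.874
grip_force: 0.0
```

Call:
{"method": "carry_out", "body": {"steps": [[0,0,-2,0,0,0],[0,0,-3,0,0,0],[0,0,-3,0,0,0],[0,0,0,0,0,0],[0,0,0,0,0,0],[0,0,0,0,0,0]], "jaw": 7.5}}

```text
t: 23.5
position: [0.6218, 0.0161, 0.0774]
eef_rot: [[-0.038, 0.999, -0.002], [0.999, 0.038, 0.0], [0.0, -0.002, -1.0]]
contact_force: [-0.3, 0.2, 0.8]
grip_width: 0.878
grip_force: 0.0
```

```bash
python3 -c "
from h import *
print(goto([.4404,-.3087,.08],.038))"
```

```text
[array([-31.76, -19.37,  -0.23]), array([-0.002, -0.   ,  0.   ])]
```

Call:
{"method": "carry_out", "body": {"steps": [[-4,-2.4,0,0,0,0],[-4,-2.4,0,0,0,0],[-4,-2.4,0,0,0,0],[-4,-2.4,0,0,0,0],[-4,-2.4,0,0,0,0],[-4,-2.4,0,0,0,0],[-4,-2.4,0,0,0,0],[-3.6,-2.4,0,0,0,0]]}}

```text
t: 24.3
position: [0.441, -0.3085, 0.0773]
eef_rot: [[-0.038, 0.999, -0.002], [0.999, 0.038, 0.001], [0.001, -0.002, -1.0]]
contact_force: [-0.1, -0.5, -0.4]
grip_width: 0.879
grip_force: 0.0
```

Call:
{"method": "carry_out", "body": {"steps": [[0,0,0,0,0,0],[0,0,0,0,0,0],[0,0,0,0,0,0]]}}

```text
t: 24.6
position: [0.4434, -0.3057, 0.0776]
eef_rot: [[-0.04, 0.999, -0.001], [0.999, 0.04, 0.001], [0.002, -0.001, -1.0]]
contact_force: [0.3, 0.8, -0.7]
grip_width: 0.879
grip_force: 0.0
```

```bash
python3 -c "
from h import *
print(goto([.4404,-.3087,-.018],.038))
a=shot('w6.png');q=wproj([.4404,-.3087,.052]);print(q);cv2.drawMarker(a,tuple(int(x) for x in q),(255,0,0));cv2.imwrite('pics/w6m.png',a)"
```

```text
[array([-0.31, -0.3 ,  9.56]), array([-0.001, -0.002,  0.002])]
[302.48439406 253.64448756]
```

View pics/w6m.png

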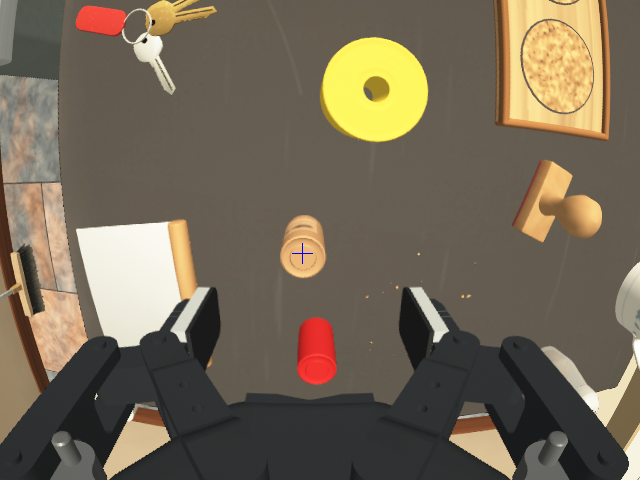

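The coin roll's top is at (303,255), on the projected mark, and the red look-alike is clear at (317,370). Grasping now.

Call:
{"method": "carry_out", "body": {"steps": [[-0.3,-0.3,1.5,0,0,0],[0,0,2,0,0,0],[0,0,2,0,0,0],[0,0,2,0,0,0],[0,0,2,0,0,0],[0,0,0,0,0,0],[0,0,0,0,0,0],[0,0,0,0,0,0]], "jaw": 6.5}}

```text
t: 25.45
position: [0.4413, -0.3103, -0.0156]
eef_rot: [[-0.039, 0.999, 0.002], [0.999, 0.039, -0.001], [-0.001, 0.002, -1.0]]
contact_force: [-0.0, -0.4, 0.6]
grip_width: 0.764
grip_force: 0.0
```

```bash
python3 -c "
from h import *
print(goto([.4404,-.3087,-.018],.038))"
```

```text
[array([ 0.17, -0.09,  0.24]), array([0.002, 0.001, 0.001])]
```

Call:
{"method": "carry_out", "body": {"steps": [[0.15,-0.1,0.1,0,0,0],[0,0,0,0,0,0],[0,0,0,0,0,0]]}}

```text
t: 25.75
position: [0.4394, -0.3089, -0.0171]
eef_rot: [[-0.038, 0.999, 0.001], [0.999, 0.038, -0.0], [-0.0, 0.001, -1.0]]
contact_force: [-0.8, -0.0, 0.1]
grip_width: 0.763
grip_force: 0.0
```

Call:
{"method": "carry_out", "body": {"steps": [[0,0,0,0,0,0],[0,0,0,0,0,0],[0,0,0,0,0,0],[0,0,0,0,0,0],[0,0,0,0,0,0],[0,0,0,0,0,0],[0,0,0,0,0,0],[0,0,0,0,0,0]], "jaw": 1.6}}

```text
t: 26.55
position: [0.4393, -0.309, -0.0173]
eef_rot: [[-0.038, 0.999, 0.0], [0.999, 0.038, 0.0], [0.0, 0.0, -1.0]]
contact_force: [-0.2, 1.2, 5.8]
grip_width: 0.307
grip_force: 58.9
```

Call:
{"method": "carry_out", "body": {"steps": [[0,0,-1.5,0,0,0],[0,0,-3,0,0,0],[0,0,-3,0,0,0],[0,0,-3,0,0,0],[2.3,3,0,0,0,0],[2.3,3,0,0,0,0],[2.3,3,0,0,0,0],[2.3,3,0,0,0,0]]}}

```text
t: 27.35
position: [0.5562, -0.2112, 0.0879]
eef_rot: [[-0.038, 0.999, 0.0], [0.999, 0.038, 0.0], [0.0, 0.0, -1.0]]
contact_force: [-0.4, -0.8, -2.8]
grip_width: 0.306
grip_force: 59.3
```

Call:
{"method": "carry_out", "body": {"steps": [[2.3,3,0,0,0,0],[2.3,3,0,0,0,0],[0,0,0,0,0,0],[0,0,0,0,0,0],[0,0,0,0,0,0]]}}

```text
t: 27.85
position: [0.6124, -0.1654, 0.0875]
eef_rot: [[-0.036, 0.999, -0.001], [0.999, 0.036, -0.001], [-0.001, -0.001, -1.0]]
contact_force: [0.1, -0.1, -1.5]
grip_width: 0.305
grip_force: 59.4
```

```bash
python3 -c "
from h import *
print(goto([.6302,-.166,-.0045],.038))"
```

```text
[array([-0.11,  1.79,  9.19]), array([-0.001,  0.001, -0.002])]
```

Call:
{"method": "carry_out", "body": {"steps": [[-0.1,1.75,0,0,0,0],[0,0,2,0,0,0],[0,0,2,0,0,0],[0,0,2,0,0,0],[0,0,1.5,0,0,0],[0,0,1.2,0,0,0],[0,0,0,0,0,0],[0,0,0,0,0,0]]}}

```text
t: 28.65
position: [0.6314, -0.1649, 0.0009]
eef_rot: [[-0.038, 0.999, 0.001], [0.999, 0.038, -0.0], [-0.0, 0.001, -1.0]]
contact_force: [-0.2, 0.4, -1.5]
grip_width: 0.302
grip_force: 59.4
```

```bash
python3 -c "
from h import *
print(goto([.6302,-.166,-.0048],.038))"
```

```text
[array([-0.1 , -0.13,  0.57]), array([ 0.001,  0.   , -0.   ])]
```

Call:
{"method": "carry_out", "body": {"steps": [[-0.1,-0.1,0.3,0,0,0],[0,0,0.2,0,0,0],[0,0,0,0,0,0],[0,0,0,0,0,0],[0,0,0,0,0,0]]}}

```text
t: 29.15
position: [0.6305, -0.1654, -0.0043]
eef_rot: [[-0.038, 0.999, 0.0], [0.999, 0.038, 0.0], [0.0, 0.0, -1.0]]
contact_force: [-0.6, -0.4, -1.4]
grip_width: 0.302
grip_force: 59.4
```

Call:
{"method": "carry_out", "body": {"steps": [[0,0,0,0,0,0],[0,0,0,0,0,0],[0,0,0,0,0,0],[0,0,0,0,0,0],[0,0,0,0,0,0],[0,0,0,0,0,0]], "jaw": 5.5}}

```text
t: 29.75
position: [0.6303, -0.1655, -0.0045]
eef_rot: [[-0.038, 0.999, 0.0], [0.999, 0.038, 0.0], [0.0, 0.0, -1.0]]
contact_force: [0.3, -1.1, 0.3]
grip_width: 0.645
grip_force: 0.0
```

Call:
{"method": "carry_out", "body": {"steps": [[0,0,-2,0,0,0],[0,0,-3,0,0,0],[0,0,-3,0,0,0],[0,0,-3,0,0,0],[0,-4,-1,0,0,0],[0,-4,-1,0,0,0],[0,-4,0,0,0,0],[0,-4,0,0,0,0]]}}

```text
t: 30.55
position: [0.469, -0.1718, 0.1257]
eef_rot: [[-0.038, 0.999, 0.001], [0.999, 0.038, 0.0], [0.0, 0.001, -1.0]]
contact_force: [0.1, -0.7, 0.9]
grip_width: 0.646
grip_force: 0.0
```

Call:
{"method": "carry_out", "body": {"steps": [[-4,0,0,0,0,0],[-4,0,0,0,0,0],[-4,0,0,0,0,0],[-4,0,0,0,0,0],[0,0,0,0,0,0],[0,0,0,0,0,0]]}}

```text
t: 31.15
position: [0.4758, -0.3325, 0.1254]
eef_rot: [[-0.035, 0.999, -0.0], [0.999, 0.035, 0.0], [0.0, -0.0, -1.0]]
contact_force: [-0.1, 1.1, -0.7]
grip_width: 0.645
grip_force: 0.0
```

```bash
python3 -c "
from h import *
a=shot('top9.png','top')
cv2.imwrite('pics/t9c.png',cv2.resize(a[185:315,190:450],None,fx=3,fy=3,interpolation=cv2.INTER_CUBIC))"
```

```text
(no output)
```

View pics/t9c.png

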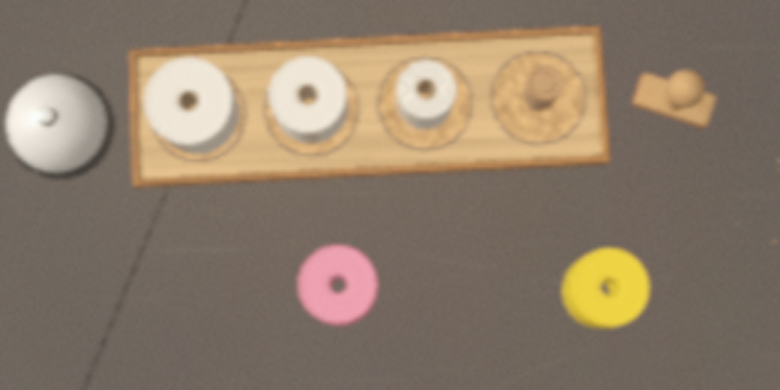

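All four rolls stand on their corks in order, with top faces at (189,102), (307,96), (425,90) and (542,82). Bell and stamp are unmoved. I'll check how well each is centred in numbers.

```bash
python3 -c "
from h import *
for u,v,z,k in ((189,102,.07,(.6199,.1048)),(307,96,.07,(.6235,.0152)),(425,90,.07,(.6266,-.0754)),(543,82,.064,(.6302,-.166))):
  print(np.round((ray('top',((u+.5)/3-.5+190,(v+.5)/3-.5+185),z)[:2]-k)*1000,1))"
```

```text
[-0.5 -0.4]
[-0.8 -0. ]
[-0.5  1.3]
[2. 2.]
```

```bash
python3 -c "
from bench import sign_off
print(sign_off())"
```

```text
the job is handed in; nothing more can be done
None
```

The job is handed in at about 31 s: all four till rolls stand upright on their cork rounds, thickest at the bell end and thinnest at the stamp end. By the last top view, each is within about 3 mm of its cork's centre and the bell and stamp are where they were; the hand-in gave no verdict.

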